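# Back the specimen turntable off by one notch

### The arm

A 6-joint arm with a two-finger parallel gripper is mounted at the origin on a cart in front of the work surface, level with it; the furniture and walls round the work are solid. World frame = base frame: x ahead of the robot, y to its left, z up, the work surface at z = 0. Lengths are in m, angles in rad, forces in N, time in s.
With the tool pointing down it reaches from about 0.425 to 0.95 m from the base axis. Payload 14.7 kg.
Tool frame: the origin (TCP) lies at the very end of the fingers, on their centre line; the grasp point (between the pads) lies env.pinch_z behind it (env.pinch_z is the distance from the TCP to the grasp point, in m); z points along the fingers, y is the line along which they close (so a half turn about z gives the same grasp; the last joint's range is limited). The gripper opens to 85 mm and grips with 20 to 120 N. Pads are 22 mm wide; open, the fingers measure 114 mm over their backs; the gripper's body (76 mm by 85 mm) begins 54 mm behind the grasp point. The pads swing forward as they close: fully open they stand 13 mm farther back than shut.
Start: joints at [1.201, 0.48, 1.596, -0, 1.065, -0.047], TCP at [0.206, 0.616, 0.231] pointing down, gripper open.
Joint ranges: [-2.75, 2.75], [-0.82, 2.05], [0.23, 2.67], [-1.56, 4.7], [0.09, 2.69], [-2.92, 2.92]. Speed limits (rad/s): [1.89, 1.89, 2.39, 3.01, 3.01, 3.01].

### API

Orientations are given as [roll, pitch, yaw] about the fixed x, y, z axes, in that order (R = Rz(yaw) Ry(pitch) Rx(roll)).
In Python, from workcell import env, jaws, ik, readout, imaging, workorder, nets gives the robot as it stands. The module is installed in compiled form; this text tells all that it offers. Calls block until the motion is done:
- env.goto(position, orientation): joint-space move of the TCP to a pose.
- env.movel(position, max_speed=0.15, attitude=None, contact_N=None): straight line of the TCP; attitude=None keeps the orientation; max_speed is the mean speed in m/s. With contact_N (N) it stops when the force on the tool has changed by that much, and returns True; else False.
- env.goto_joints(angles): joint-space move.
- jaws.set_gripper(opening): finger opening in m; the grip force is fixed at half the most; returns when the fingers have stopped.
- env.wait(seconds).
- ik(position, orientation): joint angles nearest the present ones, or None.
- readout.read_state(): the state.
- imaging.camera(name): name is "side" or "top"; returns (picture, depth): 420x560x3 uint8, red, green, blue; 420x560 float32, m along the optical axis (not along the pixel's ray), 0 where there is no reading.
- imaging.camera_params(name): a dict with "K" (3x3 intrinsics, pixels), "R" (3x3) and "t" (3): a world point X has camera coordinates R X + t. Camera axes: x right, y down, z forward; pixel columns grow to the right and rows downward; lengths in m; the calibration is good to about 2 mm. A picture is of the moment at which its call begins. camera_params takes no time and is no camera call.
A pose or a line that the arm cannot do raises env.PlanningError and nothing moves.
- workorder.finish_job(): hands the job in; it is judged then, once.
Trained networks look in the newest picture that a camera, given by its name, has taken for a name from the list of things; names that differ only in an ending like _2 or _b are one class to them, and where a whole thing is asked for, a point or a joint stands for the part that bears it (a point fixed in the world has none). Each returns a list of dicts, best first, with "conf" (0 to 1); they miss things now and then, are a little off and sometimes report something else, mostly with a low value. They report only what shows in the picture. A call takes as long as a camera call. They do not tell look-alikes from the thing itself.
- nets.spot_in(label, camera): "rect" ([left, top, width, height] in pixels, round what is visible of it).
- nets.pinpoint(label, camera): "uv" ([column, row] in pixels: a listed point, or the origin of a listed thing).
The state is a dict: "clock": time; "q": joint angles; "dq": joint speeds; "effort": joint torques, N m; "ee_pos": TCP position; "eef_rot": TCP orientation; "force": force on the tool from outside, world axes, zero at the start; "torque": the same for the moment, N m; "width": finger opening in m; "grip_force": force on a finger pad.
Only numpy, scipy, OpenCV 4.12 (cv2) and the standard library are available. Lean on these libraries where they do the work, as an engineer would, in place of code of your own. Each camera call takes 0.05 s, during which the arm holds its last target. There are 200 camera calls.

### The job

The ratchet turntable carrying the mounted specimens has been fed one station too far: with a fingertip, tip the pawl's upright thumb lever right over, away from the wheel, so that its nose lifts out of the teeth and stays up, then push one of the wheel's upright pins to turn the wheel back (clockwise from above) by one notch, an eighth of a turn. Then push the pawl over again so that its nose lies fully down in the gap between the teeth. Only push, gently, and pinch and pick up nothing: the specimens stay in their cups, the wheel is not turned forward, and the things lying round the turntable are left alone.

Things in the scene. Friction and masses are not known exactly. Their poses are not given: they have to be found in the camera images.
- turntable: Grey base of the turntable, fixed to the worktop: disc 200 mm across, 14 mm thick, with a tongue 56 mm wide running out to 174 mm from the centre along its own +y; the pawl stands on the tongue. Origin: centre of its underside, on the vertical wheel axis; z up.
- wheel_top (a point): Wheel axis at the wheel's top face, 24 mm above the worktop, turns with the wheel. Aluminium wheel 208 mm across with a hub (40 mm above the worktop), four upright push pins, and eight black cups 38 mm across on a circle of radius 52 mm, rims 31 mm above the worktop. Specimens in three cups reach up to 44 mm above the worktop.
- teeth (a point): A point on the wheel rim's face, 95 mm from the axis, in the gap that holds the nose at the start. Eight saw teeth, 45 degrees apart, stand 13 mm high on the rim between radius 86 and 103 mm: each has an upright face at its clockwise end and slopes down over 20 degrees; then a flat gap of 25 degrees.
- wheel (a joint): Turn of the wheel, rad, counter-clockwise from above positive = forward. 0: nose in the middle of its gap; starts within 0.02 of that. One notch back is -0.785. Pawl down: about 0.17 rad of play either way, then blocked backward. It stays where it is left and takes about 1.5 to 3 N at a pin.
- pawl (a joint): Tilt of the pawl, rad: 0 = nose fully down (start), 1.3 = tipped right back on its stop. A steel right-angled crank that moves very easily (under 1 N), balanced over-centre at about 0.6 rad: beyond that it falls to the back stop by its own weight and stays, before that it falls down toward the wheel. The nose is above the teeth from about 0.4 rad.
- pawl_pivot (a point): Centre of the pawl's level pivot, fixed on the base: 132 mm from the wheel axis along the turntable's +y, 45 mm above the worktop, between two cheeks 29 mm wide over all (tops 55 mm above the worktop). The pivot lies along the turntable's x. A stop block behind it reaches 45 mm above the worktop.
- lever_top (a point): Middle of the top end of the pawl's thumb lever: 53 mm from the pivot, 6 mm thick, 12 mm wide, its last 20 mm 22 mm wide. Upright above the pivot when the pawl is down; with the pawl tipped back it lies outward, away from the wheel, 15 degrees above level.
- nose_tip (a point): Underside of the pawl's nose (8 mm wide), at the end of a leg 42 mm long, 12 wide, 8 thick that points level from the pivot toward the wheel axis when down; the nose is then 26 mm above the worktop, 95 mm from the wheel axis. Tipped back, the leg stands up above the pivot, leaning 15 degrees toward the wheel.
- pin0 (a point): Centre of the top of push pin 0, a round upright steel pin 10 mm in diameter on the wheel, 80 mm from the wheel axis; its top is 70 mm and its foot 24 mm above the worktop. The four pins are 90 degrees apart and alike: any may be pushed.
- pin1 (a point): Centre of the top of push pin 1, a round upright steel pin 10 mm in diameter on the wheel, 80 mm from the wheel axis; its top is 70 mm and its foot 24 mm above the worktop. The four pins are 90 degrees apart and alike: any may be pushed.
- pin2 (a point): Centre of the top of push pin 2, a round upright steel pin 10 mm in diameter on the wheel, 80 mm from the wheel axis; its top is 70 mm and its foot 24 mm above the worktop. The four pins are 90 degrees apart and alike: any may be pushed.
- pin3 (a point): Centre of the top of push pin 3, a round upright steel pin 10 mm in diameter on the wheel, 80 mm from the wheel axis; its top is 70 mm and its foot 24 mm above the worktop. The four pins are 90 degrees apart and alike: any may be pushed.
- mount0: Mounted specimen, a resin cylinder 30 mm in diameter, black, 18 mm high, loose in cup 0 of the wheel, 2 mm of play all round. Origin: centre of its underside. It rides along with the wheel.
- cup0 (a point): Centre of the floor of cup 0 on the wheel, 24 mm above the worktop, 52 mm from the wheel axis; inside diameter 34 mm, wall 7 mm high.
- mount1: Mounted specimen, a resin cylinder 30 mm in diameter, green, 20 mm high, loose in cup 1 of the wheel, 2 mm of play all round. Origin: centre of its underside. It rides along with the wheel.
- cup1 (a point): Centre of the floor of cup 1 on the wheel, 24 mm above the worktop, 52 mm from the wheel axis; inside diameter 34 mm, wall 7 mm high.
- mount2: Mounted specimen, a resin cylinder 30 mm in diameter, black, 16 mm high, loose in cup 2 of the wheel, 2 mm of play all round. Origin: centre of its underside. It rides along with the wheel.
- cup2 (a point): Centre of the floor of cup 2 on the wheel, 24 mm above the worktop, 52 mm from the wheel axis; inside diameter 34 mm, wall 7 mm high.
- spare_mount: Bystander: a loose black mounted specimen, 30 mm across, 22 mm high, on the worktop beside the turntable. Leave it. Origin: centre of its underside.
- disc_block: Bystander: a loose round steel reference block, 53 mm across, 13 mm high, on the worktop beside the turntable. Leave it. Origin: centre of its underside.
- magnifier: Bystander: a loose black loupe, 38 mm across, 34 mm high, on the worktop beside the turntable. Leave it. Origin: centre of its underside.
Mind the look-alikes: they are no part of the job. Leave any blue look-alike of the mount0 alone.

How it is judged:
On the way, in this order (a step that is already met when the one before it is completed fails the run):
1. the pawl is tipped back and stays up while the wheel is still in its first notch (value of joint pawl above 1.1 rad and value of joint wheel between -0.2 and 0.2 rad), for 0.2 s.
2. with the pawl up, the wheel is turned backward by one notch (value of joint pawl above 1.1 rad and value of joint wheel between -0.965 and -0.605 rad), for 0.2 s.
At the end, for the whole second after the job is handed in: The pawl's nose is fully down (joint under 0.06 rad) in the next gap, the wheel one notch back (-0.785 within 0.18 rad, the play of the notch) and at rest, and the three specimens sit upright in their cups (within 6 mm of the cup centres) (value of joint pawl below 0.06 rad and value of joint wheel between -0.965 and -0.605 rad and velocity of joint wheel between -0.05 and 0.05 rad/s and horizontal distance between mount0 and cup0 below 0.006 m and height (world z) of each of mount0, mount1, mount2 below 0.03 m and angle between each of mount0, mount1, mount2's own z axis and vertical below 0.1 rad and horizontal distance between mount1 and cup1 below 0.006 m and horizontal distance between mount2 and cup2 below 0.006 m); the robot touches nothing.
It fails at once if the wheel is turned back by well over one notch or forward out of its notch (value of joint wheel below -1.2 rad or value of joint wheel above 0.3 rad).
It fails at once if the wheel or the pawl is pinched or forced (over 25 N from the fingers) (contact force between the fingers and wheel above 25 N or contact force between the fingers and pawl above 25 N).
It fails at once if a specimen is lifted out of its cup (height (world z) of any of mount0, mount1, mount2 above 0.034 m).
It fails at once if a thing lying beside the turntable is moved or lifted (distance of any of spare_mount, disc_block, magnifier from where it was at the start of the episode above 0.015 m).
It also fails if it takes over 54 s, if anything falls off the work surface, if the arm or the gripper's body presses on something with over 40 N, if the wrist force passes 120 N, or if a joint passes its speed limit or range.

## Working session

There is one attempt and no reset: what is moved stays moved. The work goes in short steps, each a Python script; the robot and the scene stay as the last script left them, time stands still between calls to the robot, and variables do not carry over. Pictures are saved under pics/ and viewed, at most 10 in all, crops included, and the job is handed in when it is done.

```bash
mkdir -p pics; cat > h.py <<'E'
import numpy as np, cv2
from workcell import env, jaws, ik, readout, imaging, workorder, nets
def ray(cam,uv,z):
    p=imaging.camera_params(cam);K,R,t=[np.array(p[k]) for k in("K","R","t")]
    d=R.T@np.linalg.inv(K)@np.array([uv[0],uv[1],1.]);c=-R.T@t
    return c+d*(z-c[2])/d[2]
def proj(cam,X):
    p=imaging.camera_params(cam);K,R,t=[np.array(p[k]) for k in("K","R","t")]
    q=K@(R@np.array(X)+t);return q[:2]/q[2]
def snap(cam,name=None):
    im,d=imaging.camera(cam)
    if name: cv2.imwrite('pics/'+name,im[:,:,::-1])
    return im,d
E
python3 - <<'E'
from h import *
np.set_printoptions(precision=4,suppress=True)
a,_=snap('top');Z=dict(wheel_top=.024,teeth=.024,pawl_pivot=.045,lever_top=.098,nose_tip=.026,pin0=.07,pin1=.07,pin2=.07,pin3=.07,cup0=.024,cup1=.024,cup2=.024,mount0=.024,mount1=.024,spare_mount=0,disc_block=0,magnifier=0)
b,_=snap('side')
cv2.imwrite('pics/a.png',a[:,:,::-1]);cv2.imwrite('pics/b.png',b[:,:,::-1])
for c in('top','side'):
  p=imaging.camera_params(c);print(c,-np.array(p['R']).T@p['t'])
  for k,z in Z.items():
    for r in nets.pinpoint(k,c)[:4]:
      if r['conf']>.25: print(c,k,round(r['conf'],2),np.array(r['uv']),ray(c,r['uv'],z))
s=readout.read_state();print(s['clock'],s['force'],s['eef_rot'],s['width'],env.pinch_z)
E
```

```text
top [0.3621 0.0727 0.9679]
top wheel_top 0.7 [290.  240.8] [0.5195 0.0362 0.024 ]
top teeth 0.75 [237.9 255.4] [0.4945 0.1275 0.024 ]
top teeth 0.35 [211.9 255.4] [0.4948 0.1729 0.024 ]
top pawl_pivot 0.68 [213.7 259.9] [0.4842 0.1675 0.045 ]
top lever_top 0.61 [209.6 255.8] [0.4838 0.1687 0.098 ]
top nose_tip 0.68 [235.9 257.6] [0.4904 0.1309 0.026 ]
top pin0 0.86 [321.8 278.7] [ 0.4484 -0.0133  0.07  ]
top pin0 0.67 [251.2 263.9] [0.4737 0.1028 0.07  ]
top pin0 0.65 [261.9 200.8] [0.581  0.0846 0.07  ]
top pin1 0.86 [321.8 278.7] [ 0.4484 -0.0133  0.07  ]
top pin1 0.67 [251.2 263.9] [0.4737 0.1028 0.07  ]
top pin1 0.65 [261.9 200.8] [0.581  0.0846 0.07  ]
top pin2 0.86 [321.8 278.7] [ 0.4484 -0.0133  0.07  ]
top pin2 0.67 [251.2 263.9] [0.4737 0.1028 0.07  ]
top pin2 0.65 [261.9 200.8] [0.581  0.0846 0.07  ]
top pin3 0.86 [321.8 278.7] [ 0.4484 -0.0133  0.07  ]
top pin3 0.67 [251.2 263.9] [0.4737 0.1028 0.07  ]
top pin3 0.65 [261.9 200.8] [0.581  0.0846 0.07  ]
top cup0 0.96 [275.6 272.1] [0.4648 0.062  0.024 ]
top cup0 0.91 [315.1 261.5] [ 0.4827 -0.0069  0.024 ]
top cup0 0.76 [28
[... 3135 characters left out ...]
e mount0 0.65 [206.5 316. ] [0.6    0.3097 0.024 ]
side mount0 0.64 [322.4 226.8] [ 0.496  -0.0068  0.024 ]
side mount1 0.71 [282.3 231.6] [0.5701 0.0425 0.024 ]
side mount1 0.71 [321.6 245.4] [0.4778 0.0544 0.024 ]
side mount1 0.65 [206.5 316. ] [0.6    0.3097 0.024 ]
side mount1 0.64 [322.4 226.8] [ 0.496  -0.0068  0.024 ]
side spare_mount 0.8 [235.6 268.1] [0.623  0.1608 0.    ]
side disc_block 0.63 [248.6 220.5] [0.6699 0.0048 0.    ]
side disc_block 0.33 [302.1 261.9] [0.506  0.0919 0.    ]
side magnifier 0.55 [351.9 305.4] [0.3813 0.1684 0.    ]
side magnifier 0.36 [325.3 227.5] [ 0.4978 -0.0377  0.    ]
1.8 [-0.0144 -0.3955  1.4322] [ 3.1416 -0.      2.8189] 0.08541262611125375 0.0187
```

```bash
python3 - <<'E'
import cv2,numpy as np
a=cv2.imread('pics/a.png')[140:340,120:370];b=cv2.imread('pics/b.png')[150:350,180:380]
f=lambda x:cv2.resize(x,None,fx=2,fy=2,interpolation=cv2.INTER_CUBIC)
cv2.imwrite('pics/c.png',cv2.resize(np.hstack([a,b]),None,fx=1.77,fy=1.77,interpolation=cv2.INTER_CUBIC))
E
```

```text
(no output)
```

View pics/c.png

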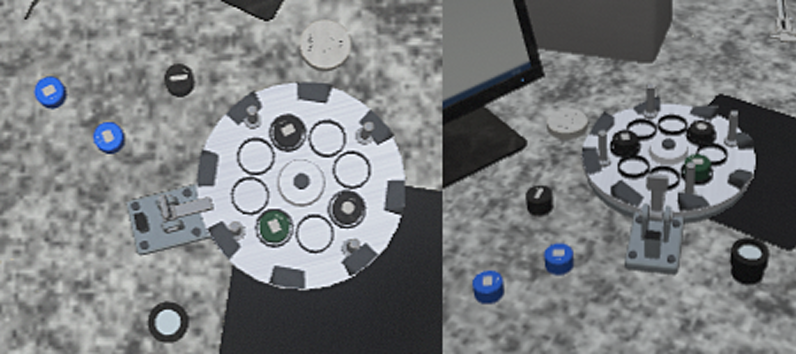

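View pics/b.png

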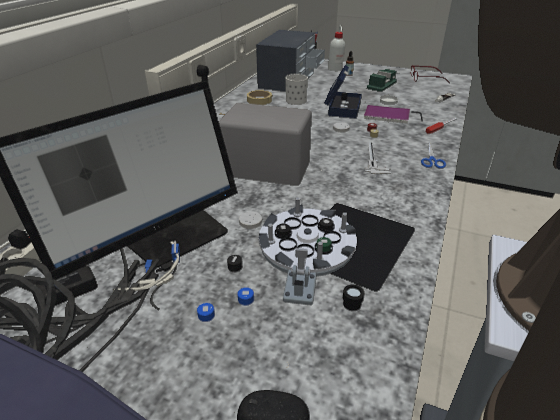

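The top crop (scale 1.77, origin 120,140) shows the wheel centred at about px (290,241). The pawl's tongue points left, with the lever at about (213,257). There are four pins, black mounts at about (283,213) and (316,258), and the green one at about (275,268). The blue look-alikes at (146,192) and (182,217) lie off the wheel, as do the spare mount (221,185), disc block and loupe. The job only needs the lever and a pin. I'll use centre (0.519,0.036), pawl direction 104.3°, and push the near pin at (0.449,-0.011).

```bash
cat >> h.py <<'E'
C=np.array([.519,.036]);PHI=np.radians(104.3);U=np.array([np.cos(PHI),np.sin(PHI)])
def pol(r,z,ang=PHI): return [C[0]+r*np.cos(ang),C[1]+r*np.sin(ang),z]
def rep(m):
    s=readout.read_state();print(m,round(s['clock'],2),np.round(s['ee_pos'],4),np.round(s['force'],1))
E
python3 - <<'E'
from h import *
best=None
for yaw in (PHI,PHI-np.pi):
    q=ik(pol(.100,.15),[np.pi,0,yaw]);print(yaw,q)
    if q is not None and abs(q[5])<2.6 and(best is None or abs(q[5])<best[0]):best=(abs(q[5]),yaw)
yaw=best[1]
for n,a in(('pin start',240),('pin end',181)):
    for y in (a-90,a+90): print(n,a,y,ik(pol(.08,.055,np.radians(a)),[np.pi,0,np.radians((y+180)%360-180)]))
jaws.set_gripper(0.)
env.goto(pol(.100,.15),[np.pi,0,yaw]);rep('above')
env.movel(pol(.100,.077),.1,contact_N=6);rep('down')
print(env.movel(pol(.147,.077),.05,contact_N=8));rep('pushed')
env.movel(pol(.147,.16),.1,contact_N=8);rep('up')
snap('side','s1.png')
for k in('lever_top','nose_tip'):print(k,nets.pinpoint(k,'side')[:2])
print('expect up lever',proj('side',pol(.183,.059)),'down',proj('side',pol(.132,.098)))
b=cv2.imread('pics/s1.png')[150:350,180:430];cv2.imwrite('pics/s1c.png',cv2.resize(b,None,fx=3,fy=3))
E
```

```text
1.8203784098300857 [ 2.03425534e-01  3.95997310e-01  1.99184015e+00 -4.44089210e-16
  7.53755199e-01 -4.61565493e-02]
-1.3212142437597074 None
pin start 240 150 [-1.32517428e-01  5.23827711e-01  2.12769219e+00 -4.44089210e-16
  4.90072751e-01 -1.17971498e+00]
pin start 240 330 [-1.32517428e-01  5.23827711e-01  2.12769219e+00 -8.88178420e-16
  4.90072751e-01  1.96187767e+00]
pin end 181 91 [ 9.79976164e-03  4.91451725e-01  2.21569433e+00 -4.44089210e-16
  4.34446595e-01 -7.65353088e-03]
pin end 181 271 None
above 4.61 [0.4944 0.1336 0.1501] [ 0.3 -0.3  0.4]
down 5.49 [0.4946 0.133  0.0773] [ 0.2 -0.4 -0.7]
False
pushed 6.58 [0.4827 0.1783 0.077 ] [0.6 0.3 0.3]
up 7.57 [0.4824 0.1783 0.1595] [-0.8 -0.3 -0.8]
lever_top [{'uv': [297.7, 283.5], 'conf': 0.58}, {'uv': [284.8, 232.3], 'conf': 0.19}]
nose_tip [{'uv': [301.7, 246.1], 'conf': 0.73}]
expect up lever [296.28689682 284.317229  ] down [300.0267093  248.25749318]
```

View pics/s1c.png

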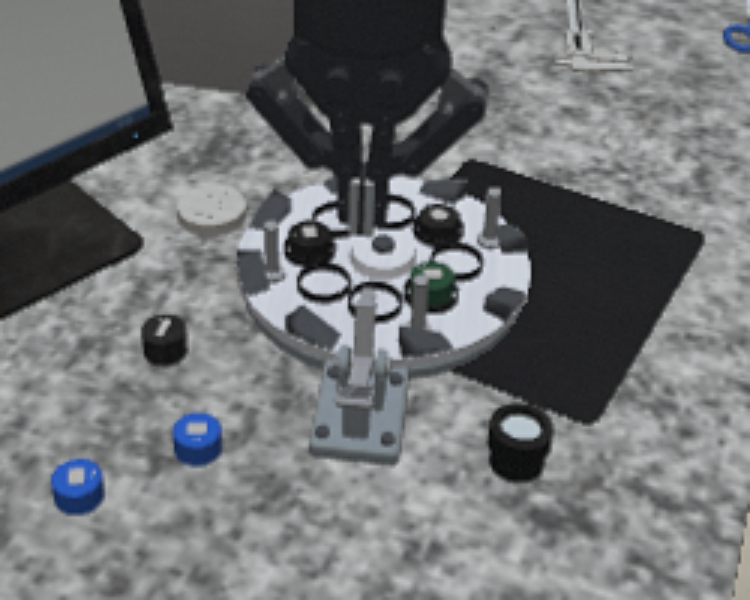

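The pawl is tipped back: its lever is at px (298,284), matching the expected "up" projection, and the wheel hasn't moved. Next I'll push the near pin clockwise.

```bash
python3 - <<'E'
from h import *
def att(a): 
    y=np.radians(a-90);return [np.pi,0,y]
env.goto(pol(.08,.15,np.radians(242)),att(242));rep('above')
env.movel(pol(.08,.054,np.radians(242)),.1,contact_N=6);rep('down')
for a in np.linspace(233,181,7):
    hit=env.movel(pol(.08,.054,np.radians(a)),.06,attitude=att(a),contact_N=12)
    rep(a)
    if hit: print('HIT');break
b=readout.read_state()['ee_pos']
env.movel(pol(.08,.16,np.radians(187)),.12,contact_N=8,attitude=att(187)) if False else None
# back off a little, then lift
env.movel(pol(.08,.054,np.radians(186)),.06);env.movel(pol(.08,.2,np.radians(186)),.15)
env.goto(pol(.15,.2),[np.pi,0,PHI])
snap('top','t2.png');snap('side','s2.png')
for c in('top','side'):
  for r in nets.pinpoint('pin0',c)[:5]:
    p=ray(c,r['uv'],.07);d=p[:2]-C
    print(c,round(r['conf'],2),p.round(4),'r',np.hypot(*d).round(4),'ang',np.degrees(np.arctan2(d[1],d[0])).round(1)%90)
  for k in('lever_top','teeth'):print(k,[(x['uv'],round(x['conf'],2)) for x in nets.pinpoint(k,c)[:2]])
a=cv2.imread('pics/t2.png')[140:340,150:350];b=cv2.imread('pics/s2.png')[150:350,200:400]
cv2.imwrite('pics/c2.png',cv2.resize(np.hstack([a,b]),None,fx=2,fy=2,interpolation=cv2.INTER_CUBIC))
rep('end')
E
```

```text
above 8.92 [ 0.4815 -0.0343  0.15  ] [-0.4  0.2  0.7]
down 10.03 [ 0.4818 -0.0347  0.0544] [ 0.3 -0.1  0.7]
233.0 10.38 [ 0.4713 -0.0279  0.0545] [ 0.4 -0.  -0. ]
224.33333333333334 10.73 [ 0.4623 -0.02    0.0542] [ 0.1 -0.7  0. ]
215.66666666666666 11.08 [ 0.4545 -0.0108  0.0541] [ 0.  -0.6  0.3]
207.0 11.43 [ 0.4482 -0.0005  0.054 ] [1.  0.2 0.7]
198.33333333333334 11.78 [0.4434 0.0106 0.054 ] [-1.  -0.3  0.1]
189.66666666666669 12.13 [0.4404 0.0224 0.054 ] [ 0.9 -0.7 -0.4]
181.0 12.48 [0.4392 0.0344 0.054 ] [ 0.2  0.3 -0.2]
top 0.88 [0.5926 0.0219 0.07  ] r 0.0749 ang 79.2
top 0.84 [0.5327 0.1147 0.07  ] r 0.0799 ang 80.1
top 0.83 [ 0.4982 -0.0436  0.07  ] r 0.0823 ang 75.4
top 0.49 [0.4594 0.0286 0.07  ] r 0.0601 ang 7.099999999999994
lever_top [([284.1, 288.2], 0.34)]
teeth [([297.3, 271.1], 0.64), ([247.4, 213.6], 0.61)]
side 0.92 [0.4351 0.0502 0.07  ] r 0.0851 ang 80.4
side 0.84 [0.5369 0.1138 0.07  ] r 0.0799 ang 77.0
side 0.56 [0.5943 0.0282 0.07  ] r 0.0757 ang 84.1
lever_top [([297.3, 281.2], 0.57), ([305.5, 237.2], 0.53)]
teeth [([270.1, 249.3], 0.67)]
end 14.96 [0.482  0.1808 0.2001] [0.  0.5 0.6]
```

View pics/c2.png

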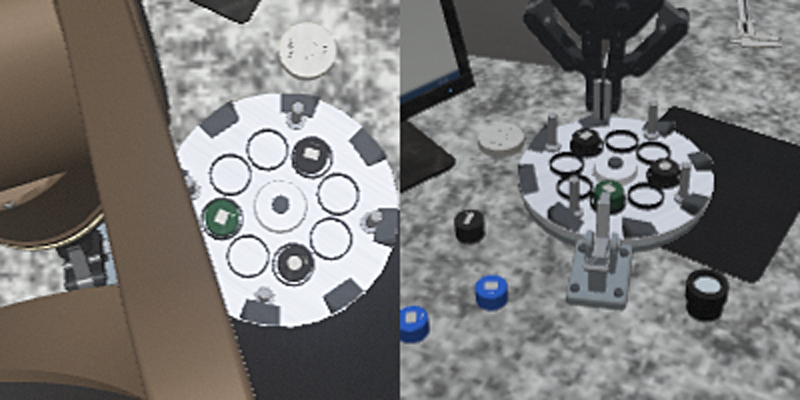

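The wheel is one notch back: pins now sit at about 79.4° mod 90, against an expected 79.5°. The pawl is still up and the specimens are seated. Now I'll push the leg inward.

```bash
python3 - <<'E'
from h import *
env.movel(pol(.149,.063),.1,contact_N=6);rep('down')
print(env.movel(pol(.106,.063),.05,contact_N=8));rep('pushed')
env.movel(pol(.106,.2),.12,contact_N=8);rep('up')
env.goto([.45,-.15,.3],[np.pi,0,1.57]);rep('away')
snap('side','s3.png');snap('top','t3.png')
print('expect down',proj('side',pol(.132,.098)),proj('top',pol(.132,.098)))
for c in('top','side'):
  for k in('lever_top','nose_tip'):print(c,k,[(x['uv'],round(x['conf'],2)) for x in nets.pinpoint(k,c)[:2]])
  for r in nets.pinpoint('pin0',c)[:4]:
    d=ray(c,r['uv'],.07)[:2]-C;print(c,round(r['conf'],2),np.hypot(*d).round(4),np.degrees(np.arctan2(d[1],d[0])).round(1)%90)
a=cv2.imread('pics/t3.png')[140:340,150:350];b=cv2.imread('pics/s3.png')[170:320,220:370]
b=cv2.resize(b,(200,200),interpolation=cv2.INTER_CUBIC)
cv2.imwrite('pics/c3.png',cv2.resize(np.hstack([a,b]),None,fx=2,fy=2,interpolation=cv2.INTER_CUBIC))
E
```

```text
down 16.48 [0.4826 0.1805 0.0635] [-0.3 -0.8 -0.3]
False
pushed 17.48 [0.4928 0.1388 0.063 ] [ 0.8  0.2 -0.3]
up 18.77 [0.4924 0.1386 0.1994] [-0.1 -0.5 -0.2]
away 19.95 [ 0.4501 -0.1493  0.2995] [ 0.2 -0.4  0.7]
expect down [300.0267093  248.25749318] [212.62546712 254.18042127]
top lever_top [([208.6, 253.8], 0.61)]
top nose_tip [([237.1, 255.8], 0.74)]
top 0.9 0.0772 77.3
top 0.9 0.0821 75.6
top 0.81 0.0811 81.4
top 0.75 0.0848 78.1
side lever_top [([301.1, 245.2], 0.61), ([341.9, 233.6], 0.19)]
side nose_tip [([303.8, 264.6], 0.8)]
side 0.94 0.0811 73.9
side 0.92 0.0859 77.6
side 0.91 0.0757 83.5
side 0.73 0.0827 79.2
```

View pics/c3.png

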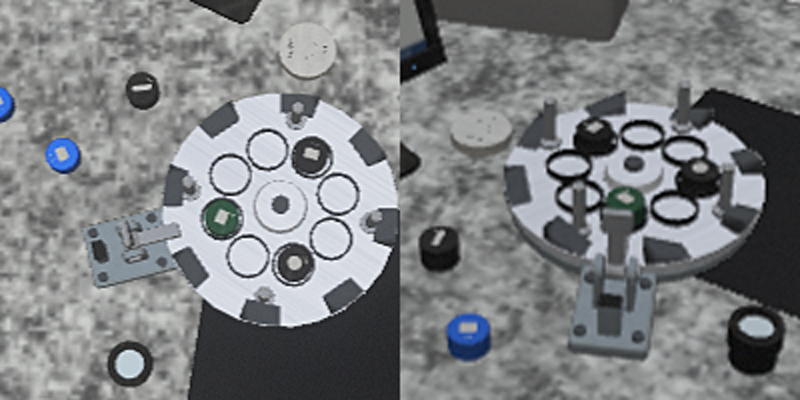

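The lever is upright again at px (209,254) top, as at the start. The nose lies in the gap between the dark teeth, and the wheel is at about -0.8 rad. The specimens are seated and the bystanders are in place. I'm handing in.

```bash
python3 -c "
from h import *
print(workorder.finish_job())"
```

```text
the job is handed in; nothing more can be done
None
```

I tipped the pawl up, turned the wheel back one notch (measured at about -0.8 rad), laid the nose down in the next gap and handed the job in; the hand-in call returned no verdict.

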